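Take a membrane filter assembly down for drying

TASK

The rinsed filter assembly has to come apart to dry: put its lid in the steel dish, slip the funnel down over the drying post, hang the filter head with its stem through the ring of the wire stand, and set the glass suction flask in the drip tray. Everything ends upright and fully seated in its place; never let the flask tip over.

Things in the scene. Friction and masses are not known exactly. Their poses are not given: they have to be found in the camera images.
- lid_knob (a point): Lid, the topmost part of the stack: steel disc 44 mm across and 4 mm thick, black round knob on top (16 mm across where gripped, 24 mm tall), a 31 mm wide, 4 mm deep spigot beneath that sits loosely in the funnel's mouth. 32 mm tall in all. The point is the middle of the knob, 20 mm above the spigot's underside and 12 mm below the knob's top; z up along the knob. At the start the whole stack (lid on funnel on filter head on flask) stands upright on one common axis.
- funnel_mid (a point): Funnel: plain straight steel tube, open at both ends, 40 mm outside, 34 mm bore, 62 mm tall, with a foot flange 50 mm across and 6 mm high at its lower end; the second part of the stack, resting loosely on the filter head with the head's low boss in its bore. The point is its centre, 31 mm above its underside; z up along the tube.
- head_mid (a point): Filter head: steel disc 54 mm across, 16 mm thick, with a white fritted boss (31 mm wide, 3 mm high) on top; beneath the disc a tapered black rubber stopper (33 mm wide at the disc, 29 mm at its foot, 20 mm deep) and an 11 mm outlet stem that ends 48 mm below the disc. At the start stopper and stem hang loosely in the flask's neck and the disc rests on the neck's rim. The point is the centre of the disc, 8 mm above its underside; z up.
- flask_mid (a point): Glass suction flask, the bottom of the stack, empty: conical, foot 80 mm across, 115 mm tall, straight neck 42 mm outside (36 mm bore) from 72 mm above the bottom up to the rim at 115 mm: take it by the neck. A side arm 9 to 12 mm thick points along +y of this point, 79 mm above the bottom, and ends 50 mm from the axis. The point is on the axis, half-way up, 57.5 mm above the bottom; z up.
- dish: Shallow round steel dish, 97 mm across the rim, 12 mm high, open upwards, inside 84 mm wide, floor 2 mm thick; fixed on the bench. Origin at the centre of its underside, z up. The lid goes in it, knob up.
- post: Drying post: upright round steel pin 18 mm thick with a pointed rounded tip 60 mm above the bench, in the centre of a round grey foot 68 mm across and 8 mm high on whose top the funnel comes to rest; fixed. Origin at the centre of its underside, z up.
- stand: Steel wire stand for the filter head: a ring 44 mm outside, 36 mm bore, its top 70 mm above the bench, on three legs that spread to 80 mm at the foot; free space beneath the ring for the stem; fixed. The head's disc comes to rest on the ring. Origin at bench level under the ring's centre, z up.
- tray: Shallow white square drip tray, 120 x 120 mm outside (126 mm at the lip), 20 mm high, inside 112 x 112 mm, floor 4 mm thick; fixed. Origin at the centre of its underside, z up. The flask goes in it.
Things that resemble listed ones, but are neither listed nor needed, are in the scene too. What is shaped like the part that bears flask_mid but purple is not meant.

How it is judged:
At the end, for the whole second after the job is handed in: Lid flat in the dish, within 22 mm of its centre; funnel round the post and down on its foot, within 13 mm; filter head's disc down on the stand's ring, stem through it, within 6 mm; flask on the tray's floor, within 26 mm of its centre; all upright within 0.12 rad (horizontal distance between lid_knob and dish below 0.022 m and z of lid_knob in the frame of dish between 0.016 and 0.028 m and angle between each of lid_knob, funnel_mid, head_mid, flask_mid's own z axis and vertical below 0.12 rad and horizontal distance between funnel_mid and post below 0.013 m and z of funnel_mid in the frame of post between 0.034 and 0.045 m and horizontal distance between head_mid and stand below 0.006 m and z of head_mid in the frame of stand between 0.073 and 0.083 m and horizontal distance between flask_mid and tray below 0.026 m and z of flask_mid in the frame of tray between 0.055 and 0.068 m); the robot touches nothing.
It fails at once if the flask is tipped over (angle between flask_mid's own z axis and vertical above 0.6 rad).
It also fails if it takes over 115 s, if anything falls off the work surface, if the arm or the gripper's body presses on something with over 40 N, if the wrist force passes 120 N, or if a joint passes its speed limit or range.

ROBOT

A 7-joint arm with a two-finger parallel gripper is mounted at the origin on a cart in front of the work surface, level with it; the furniture and walls round the work are solid. World frame = base frame: x ahead of the robot, y to its left, z up, the work surface at z = 0. Lengths are in m, angles in rad, forces in N, time in s.
With the tool pointing down it reaches from about 0.35 to 0.9 m from the base axis. Payload 8.1 kg.
Tool frame: the origin (TCP) lies between the finger pads; the fingertips stand 11 mm ahead of it and the grasp point (between the pads) lies 8 mm behind it; z points along the fingers, y is the line along which they close (so a half turn about z gives the same grasp; the last joint's range is limited). The gripper opens to 92 mm and grips with 3 to 60 N. Pads are 19 mm wide; open, the fingers measure 130 mm over their backs; the gripper's body (75 mm by 190 mm) begins 47 mm behind the grasp point.
Start: joints at [1.135, 0.434, 0.025, 1.573, -0.012, 1.134, -0.075], TCP at [0.204, -0.591, 0.238] pointing down, gripper open.
Joint ranges: [-2.62, 2.62], [-0.44, 2.09], [-1.27, 1.32], [0.08, 2.57], [-1.32, 4.46], [0.12, 2], [-2.74, 2.74]. Speed limits (rad/s): [2.22, 2.22, 3.01, 3.01, 3.14, 3.14, 3.14].

INTERFACE

Orientations are given as a rotation vector (axis times angle).
In Python, from cell import observe, get_image, camera_params, sign_off gives the robot as it stands.
- The arm moves only by the shell command python3 -m pendant 'ROWS' [FORCE]. ROWS is JSON, one flat list of numbers, 7 for each row, row after row: the shift along the tool's x, y, z in m, then the turn, a rotation vector about the tool's x, y, z in rad, then the finger opening in m, from 0 to 0.0918. In form: [dx, dy, dz, rx, ry, rz, jaw, dx, dy, dz, rx, ry, rz, jaw, ...]. A call has 1 to 10 rows; each row shifts and turns the commanded pose from where the row before left it, along the tool's axes as they then stand; what a row does not reach is not made up. A row lasts 1/8 s, in which the tool goes at most 62.5 mm and 10.7 degrees, less where a joint would pass 70% of its speed; a pose out of reach is approached as far as the arm can. A call is refused whole if a number of a shift passes 0.0625 or a number of a turn 0.188, either way. A call with a gripper value outside its range is refused whole. The fingers move at their own pace and stop on an object; FORCE is the grip in N (left out, the last holds). Time passes only in rows, so rows that do not move let the fingers close. It gives the time, the measured TCP pose, the force, the opening and the grip force at its end, in the units of the state.
- observe(): the state, without advancing time (a new reading comes with each control period).
- get_image(name): name is "side" or "top"; returns the picture (400x640x3 uint8, red, green, blue); there is no depth.
- camera_params(name): a dict with "intrinsics" (3x3 intrinsics, pixels), "dist" ([k1, k2, p1, p2, k3] as OpenCV has them; the pictures are not rectified), "eye" and "rotation" of the camera in the world. Camera axes: x right, y down, z forward; pixel columns grow to the right and rows downward; lengths in m; the calibration is good to about 2 mm. A picture is of the moment at which its call begins. camera_params takes no time and is no camera call.
- sign_off(): hands the job in; it is judged then, once.
The state is a dict: "clock": time; "joints": joint angles; "dq": joint speeds; "joint_efforts": joint torques, N m; "position": TCP position; "ee_rot": TCP orientation; "force": force on the tool from outside, world axes, zero at the start; "ft_torque": the same for the moment, N m; "width": opening from 0.0 (shut) to 1.0 (fully open); "gripper_force": force on a finger pad.
Only numpy, scipy, OpenCV 4.12 (cv2) and the standard library are available. Lean on these libraries where they do the work, as an engineer would, in place of code of your own. Each camera call takes 0.05 s, during which the arm holds its last target. There are 200 camera calls.

## Working session

There is one attempt and no reset: what is moved stays moved. The work goes in short steps, Python scripts to look and compute and a shell command to move; the robot and the scene stay as the last step left them, time stands still between calls to the robot, and variables do not carry over. Pictures are saved under pics/ and viewed, at most 14 in all, crops included, and the job is handed in when it is done.

```bash
mkdir -p pics; ls; python3 - <<'E'
from cell import *
import cv2
s=observe();print(s)
for n in("side","top"):
    p=camera_params(n);print(n,p)
    cv2.imwrite(f"pics/{n}0.png",cv2.cvtColor(get_image(n),cv2.COLOR_RGB2BGR))
E
```

```text
pics
{'clock': 0.0, 'joints': array([ 1.13542996,  0.4352269 ,  0.02499597,  1.57410729, -0.01159138,
        1.13400557, -0.07511233]), 'dq': array([ 4.33363639e-04, -5.82740648e-04,  1.12047140e-03, -1.04897934e-03,
        6.51864986e-05,  2.70009905e-03, -5.05884200e-04]), 'joint_efforts': array([-7.87079480e-04, -6.67848659e+01,  9.84308347e-01, -3.14468479e+01,
       -6.07571541e-02,  4.27750975e-02,  2.44200037e-04]), 'position': array([ 0.2039288 , -0.5902624 ,  0.23693886]), 'ee_rot': array([-3.09671008e+00, -5.19889925e-01,  6.66200327e-04]), 'force': array([-0.71778486, -0.0769716 ,  0.38253795]), 'ft_torque': array([0.06381969, 0.02035362, 0.01614546]), 'gripper_force': 0.0, 'width': 1.001658393746293}
side {'intrinsics': array([[501.5403234 ,   0.        , 327.3446872 ],
       [  0.        , 501.5403234 , 195.82466668],
       [  0.        ,   0.        ,   1.        ]]), 'dist': array([-0.16346811,  0.        ,  0.        ,  0.        ,  0.        ]), 'eye': array([ 0.46473613, -1.39501663,  0.90387791]), 'rotation': array([-2.05019017,  0.03811403, -0.05659573])}
top {'intrinsics': array([[434.1481496 ,   0.        , 322.98406767],
       [  0.        , 434.1481496 , 191.81626525],
       [  0.        ,   0.        ,   1.        ]]), 'dist': array([0.02438726, 0.        , 0.        , 0.        , 0.        ]), 'eye': array([0.33864968, 0.07299107, 1.36204281]), 'rotation': array([-2.1362054 ,  2.11440928, -0.15046862])}
```

View pics/top0.png

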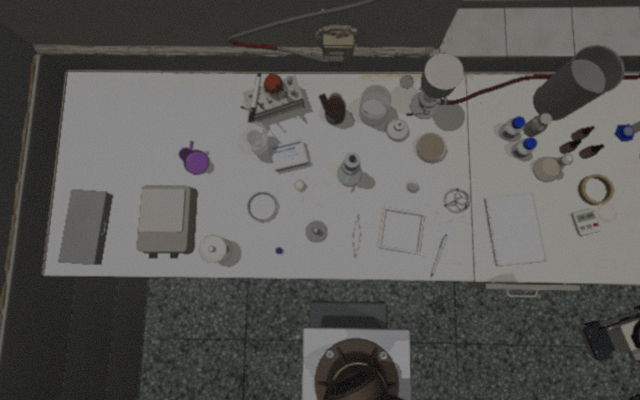

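View pics/side0.png

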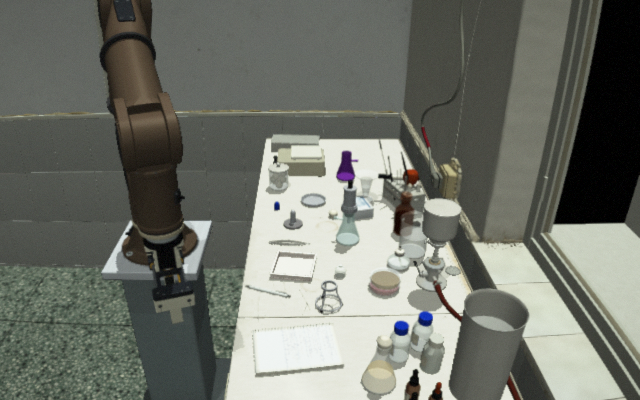

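Top view: stack (349,170), dish (262,207), post (316,231), stand (456,200), tray (402,231). The purple flask at (195,160) is the excluded lookalike. The clear stack at top (349,170) / side (347,215) fits the description. I'll confirm it in enlarged crops.

```bash
cat > h.py <<'E'
import numpy as np, cv2
from cell import *
from scipy.spatial.transform import Rotation as R
P={n:camera_params(n) for n in("side","top")}
# 'rotation' taken as camera-to-world rotvec
def ray(n,u,v):
    p=P[n];d=cv2.undistortPoints(np.array([[[u,v]]],float),p['intrinsics'],p['dist'])[0,0]
    return p['eye'],R.from_rotvec(p['rotation']).apply([d[0],d[1],1.])
def atz(n,u,v,z):
    e,d=ray(n,u,v);return e+d*(z-e[2])/d[2]
def proj(n,X):
    p=P[n];r=R.from_rotvec(p['rotation']).inv()
    return cv2.projectPoints(np.atleast_2d(np.array(X,float)),r.as_rotvec(),-r.apply(p['eye']),p['intrinsics'],p['dist'])[0][:,0]
def crop(n,x0,y0,w,h,k,name,img=None):
    im=get_image(n) if img is None else img
    c=cv2.resize(im[y0:y0+h,x0:x0+w],None,fx=k,fy=k,interpolation=cv2.INTER_CUBIC)
    c=cv2.convertScaleAbs(c,alpha=1.3)
    cv2.imwrite(f"pics/{name}.png",cv2.cvtColor(c,cv2.COLOR_RGB2BGR));return im
def circ(n,X,r,m=48):
    a=np.linspace(0,2*np.pi,m);return proj(n,np.c_[X[0]+r*np.cos(a),X[1]+r*np.sin(a),np.full(m,X[2])])
E
python3 - <<'E'
from h import *
print(proj("side",[.204,-.59,.237]),proj("top",[0,0,0]))
for k,v,z in(("stack",(349,170),.1),("dish",(262,207),.012),("post",(316,231),.05),("stand",(456,200),.07),("tray",(402,231),.02)):
    print(k,atz("top",*v,z))
im=crop("top",235,140,250,125,3.2,"topc")
im=crop("side",240,160,130,160,3.7,"sidec")
E
```

```text
[[172.68503232 303.15082053]] [[356.45966293 380.81119717]]
stack [0.61381194 0.02673388 0.1       ]
dish [0.51212259 0.29638666 0.012     ]
post [0.43572226 0.12400589 0.05      ]
stand [ 0.53112148 -0.29301428  0.07      ]
tray [ 0.44079554 -0.13923499  0.02      ]
```

View pics/topc.png

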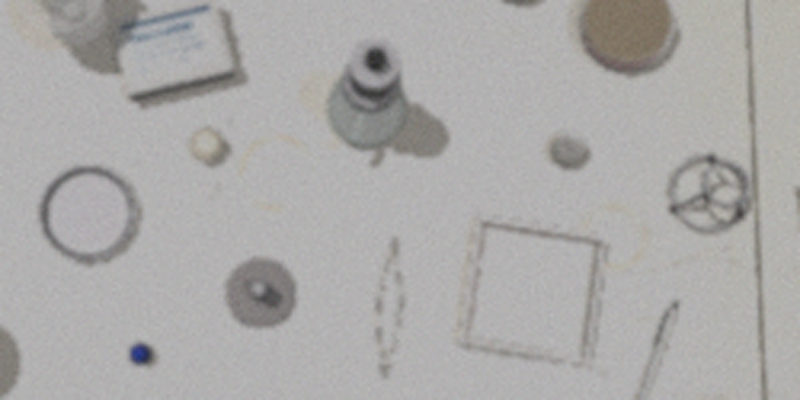

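View pics/sidec.png

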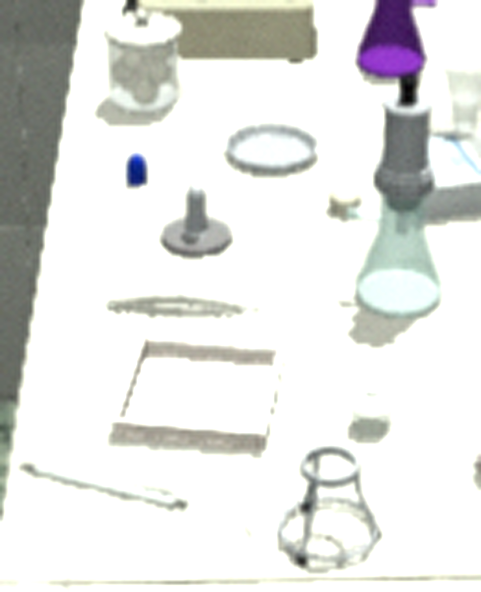

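Stack: knob at topc (376,57), sidec (408,78). The clear flask under a steel head with the black knob matches the description. The purple flask at the top of sidec doesn't. Next I'll triangulate and check with overlays.

```bash
cat >> h.py <<'E'
def tri(uvt,uvs):
    A=[];b=[]
    for n,uv in(("top",uvt),("side",uvs)):
        e,d=ray(n,*uv);d/=np.linalg.norm(d);M=np.eye(3)-np.outer(d,d);A.append(M);b.append(M@e)
    return np.linalg.lstsq(np.vstack(A),np.hstack(b),rcond=None)[0]
E
python3 - <<'E'
from h import *
t=lambda x,y:(235+x/3.2,140+y/3.2)
s=lambda x,y:(240+x/3.7,160+y/3.7)
print("knobtop",tri(t(376,57),s(409,76)),atz("top",*t(376,57),.218),atz("side",*s(409,76),.219))
print("foot side",atz("side",*s(398,292),.003),"foot top",atz("top",*t(368,108),.004))
print("dish",atz("top",*t(90,214),.010),atz("side",*s(272,148),.010))
print("post",atz("top",*t(261,293),.008),atz("side",*s(197,237),.008),"tip",tri(t(257,287),s(195,190)))
print("stand",atz("top",*t(722,183),.07),atz("side",*s(331,466),.069))
c=[atz("top",*t(*q),.02)[:2] for q in((485,222),(605,242),(588,365),(462,347))]
print("tray",np.mean(c,0),np.linalg.norm(np.diff(c,axis=0),axis=1),c[1]-c[0])
c=[atz("side",*s(*q),.02)[:2] for q in((148,344),(275,352),(267,434),(112,428))]
print("trays",np.mean(c,0))
print("arm tip",atz("top",*t(377,160),.079))
E
```

```text
knobtop [0.62456966 0.021741   0.21942099] [0.62180704 0.02169674 0.218     ] [0.62777736 0.02413032 0.219     ]
foot side [0.62741691 0.02169048 0.003     ] foot top [0.62254448 0.02000133 0.004     ]
dish [0.5128078  0.29318232 0.01      ] [0.52044028 0.28744428 0.01      ]
post [0.43709864 0.12385985 0.008     ] [0.44494924 0.11282768 0.008     ] tip [0.44145639 0.1262138  0.05108717]
stand [ 0.5397268  -0.30697829  0.07      ] [ 0.54609528 -0.31744526  0.069     ]
tray [ 0.43858116 -0.13966639] [0.11642633 0.11917485 0.12015828] [-0.01830212 -0.1149788 ]
trays [ 0.45005024 -0.14922634]
arm tip [0.55727917 0.01442249 0.079     ]
```

```bash
cat >> h.py <<'E'
def tiles(est,name,k=5,w=52,h=56,imgs=None):
    rows=[]
    for n in("top","side"):
        im=get_image(n) if imgs is None else imgs[n];row=[]
        for circles in est:
            pts=[circ(n,X,r) for X,r in circles]
            c=np.mean([p.mean(0) for p in pts],0).astype(int)
            x0,y0=np.clip(c-[w//2,h//2],0,[640-w,400-h])
            t=cv2.resize(im[y0:y0+h,x0:x0+w],None,fx=k,fy=k,interpolation=cv2.INTER_CUBIC)
            for p in pts: cv2.polylines(t,[np.int32(((p-[x0,y0])+.5)*k*16)],True,(255,0,0),1,cv2.LINE_AA,4)
            row.append(t)
        rows.append(np.hstack(row))
    o=cv2.cvtColor(np.vstack(rows),cv2.COLOR_RGB2BGR);cv2.imwrite(f"pics/{name}.png",o);print(o.shape)
E
python3 - <<'E'
from h import *
S=(.6235,.0215)
tr=np.array([.442,-.143])
tiles([[((*S,.221),.008),((*S,.195),.022),((*S,.134),.025),((*S,.123),.027),((*S,0),.04)],
 [((.515,.292,.012),.0485)],[((.439,.121,.008),.034),((.439,.121,.050),.009)],[((.541,-.309,.07),.022),((.541,-.309,0),.04)]],"tl",k=4,w=48,h=70)
E
```

```text
(560, 768, 3)
```

View pics/tl.png

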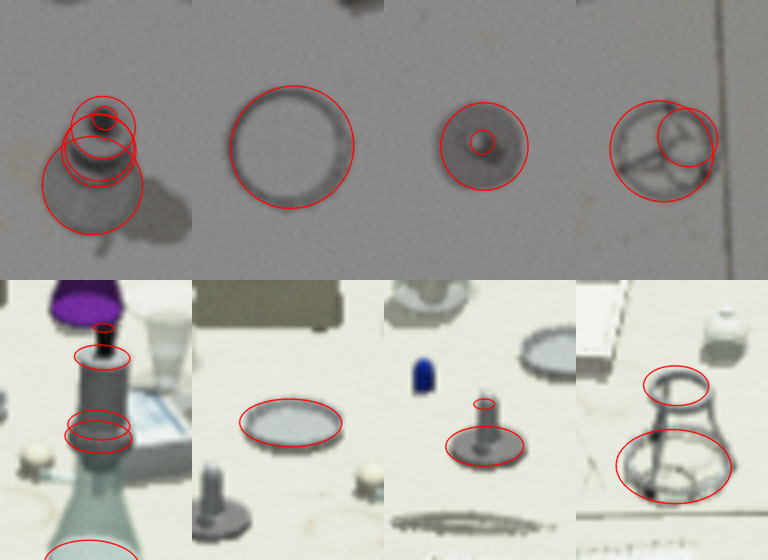

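Overlays agree within about 2–4 mm: stack axis ≈(0.6245,0.0215), dish ≈(0.516,0.292), post ≈(0.440,0.121), stand ≈(0.5425,-0.310), tray ≈(0.442,-0.143). In the lower-right tile the stand ring reads about 4 mm further in +x, so I'll refine that one from near. First I lift, square up the tool yaw and travel.

```bash
python3 -m pendant '[0,0,-0.04,0,0,0.1665,0.06, 0,0,-0.04,0,0,0.1665,0.06, 0.03,-0.0437,0,0,0,0,0.06, 0.03,-0.0437,0,0,0,0,0.06, 0.03,-0.0437,0,0,0,0,0.06, 0.03,-0.0437,0,0,0,0,0.06, 0.03,-0.0437,0,0,0,0,0.06, 0.03,-0.0437,0,0,0,0,0.06, 0.03,-0.0437,0,0,0,0,0.06, 0.03,-0.0437,0,0,0,0,0.06]' 10
```

```text
clock: 1.55
position: [0.4449, -0.2397, 0.3179]
ee_rot: [3.141, -0.001, 0.001]
force: [1.3, -0.7, -0.5]
width: 0.652
gripper_force: 0.0
```

```bash
python3 -m pendant '[0.03,-0.0435,0,0,0,0,0.04, 0.03,-0.0435,0,0,0,0,0.04, 0.03,-0.0435,0,0,0,0,0.04, 0.03,-0.0435,0,0,0,0,0.04, 0.03,-0.0435,0,0,0,0,0.04, 0.03,-0.0435,0,0,0,0,0.04, 0,0,0.03,0,0,0,0.04, 0,0,0.03,0,0,0,0.04, 0,0,0,0,0,0,0.04]'; python3 - <<'E'
from h import *
p=observe()['position'];print(p)
S=(.6245,.0215)
tiles([[((*S,.221),.008),((*S,.195),.022),((p[0],p[1],p[2]-.011),.003)]],"k",k=6,w=60,h=48)
E
```

```text
clock: 2.68
position: [0.6229, 0.0195, 0.2554]
ee_rot: [3.141, -0.0, -0.008]
force: [-0.3, 0.8, -0.2]
width: 0.434
gripper_force: 0.0
[0.62291636 0.01950088 0.25544859]
(576, 360, 3)
```

View pics/k.png

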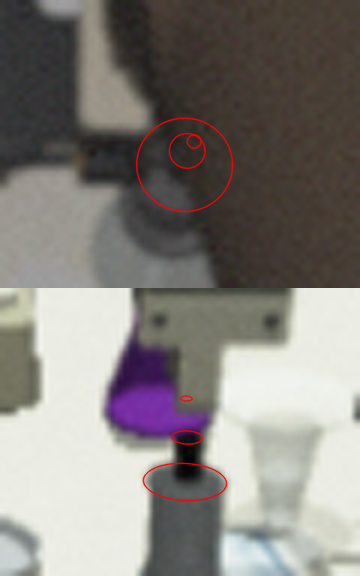

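The side crop shows the near finger at x≈199 against a projected TCP at 186. So the side camera reads about 4 mm too far in +x, and the top camera agrees once that is removed. The knob centre (188,460) is therefore ≈(0.6215,0.0215). I'll go down to the knob and close gently.

```bash
python3 -m pendant '[-0.001,-0.001,0.015,0,0,0,0.04, 0,-0.001,0.015,0,0,0,0.04, 0,0,0.013,0,0,0,0.04, 0,0,0,0,0,0,0.026, 0,0,0,0,0,0,0.018, 0,0,0,0,0,0,0.010, 0,0,0,0,0,0,0.008, 0,0,0,0,0,0,0.008, 0,0,0,0,0,0,0.008]' 10
```

```text
clock: 3.9
position: [0.6236, 0.0218, 0.2152]
ee_rot: [-3.142, 0.0, -0.001]
force: [0.6, 0.6, 3.2]
width: 0.168
gripper_force: 10.0
```

```bash
python3 -m pendant '[0,0,-0.015,0,0,0,0.008, 0,0,-0.035,0,0,0,0.008, -0.0158,-0.0387,0,0,0,0,0.008, -0.0158,-0.0387,0,0,0,0,0.008, -0.0158,-0.0387,0,0,0,0,0.008, -0.0158,-0.0387,0,0,0,0,0.008, -0.0158,-0.0387,0,0,0,0,0.008, -0.0158,-0.0387,0,0,0,0,0.008, -0.0158,-0.0387,0,0,0,0,0.008, 0,0,0,0,0,0,0.008]'
python3 -m pendant '[0,0,0.04,0,0,0,0.008, 0,0,0.05,0,0,0,0.008, 0,0,0.05,0,0,0,0.008, 0,0,0.04,0,0,0,0.008, 0,0,0.02,0,0,0,0.008, 0,0,0.01,0,0,0,0.008, 0,0,0.01,0,0,0,0.008, 0,0,0,0,0,0,0.008]'; python3 - <<'E'
from h import *
p=observe()['position'];print(p,observe()['force'])
tiles([[((.513,.293,.012),.0485)],[((.6215,.0215,.193),.02),((.6215,.0215,.131),.025)]],"d",k=5,w=60,h=56)
E
```

```text
clock: 5.15
position: [0.5105, 0.2968, 0.2657]
ee_rot: [-3.139, -0.009, 0.001]
force: [0.7, 0.4, -1.0]
width: 0.169
gripper_force: 10.0
clock: 6.15
position: [0.513, 0.2924, 0.0447]
ee_rot: [3.141, -0.001, 0.0]
force: [0.4, -0.4, -0.9]
width: 0.169
gripper_force: 10.0
[0.51300332 0.29244068 0.04474965] [ 0.3760067  -0.40422654 -0.85394195]
(560, 600, 3)
```

View pics/d.png

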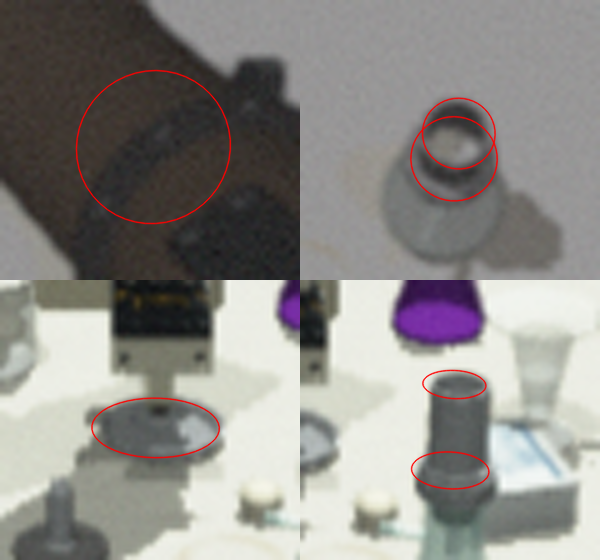

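Lid hangs over the dish (finger 160, dish centre 158). Funnel mouth in the top tile (458,134) sits on the estimate. Next I lower, release and retreat.

```bash
python3 -m pendant '[0,0,0.01,0,0,0,0.008, 0,0,0.006,0,0,0,0.008, 0,0,0,0,0,0,0.008, 0,0,0,0,0,0,0.03, 0,0,0,0,0,0,0.03, 0,0,0,0,0,0,0.03, 0,0,-0.03,0,0,0,0.03, 0,0,-0.06,0,0,0,0.06, 0,0,-0.06,0,0,0,0.06, 0,0,-0.06,0,0,0,0.06]'; python3 - <<'E'
from h import *
print(observe()['position'])
E
```

```text
clock: 7.5
position: [0.5126, 0.2925, 0.2408]
ee_rot: [-3.141, 0.0, -0.0]
force: [0.3, 0.8, 0.6]
width: 0.601
gripper_force: 0.0
[0.51255838 0.29249271 0.24084178]
```

```bash
python3 -m pendant '[0.0156,0.0387,-0.005,0,0,0,0.07, 0.0156,0.0387,-0.005,0,0,0,0.07, 0.0156,0.0387,0,0,0,0,0.07, 0.0156,0.0387,0,0,0,0,0.07, 0.0156,0.0387,0,0,0,0,0.07, 0.0156,0.0387,0,0,0,0,0.07, 0.0156,0.0387,0,0,0,0,0.07, 0,0,0.01,0,0,0,0.07, 0,0,0,0,0,0,0.07, 0,0,0,0,0,0,0.07]'; python3 - <<'E'
from h import *
crop("top",240,185,60,50,5,"lid")
E
```

```text
clock: 8.75
position: [0.6216, 0.0234, 0.2389]
ee_rot: [-3.141, -0.003, 0.0]
force: [-0.0, -0.2, 0.4]
width: 0.763
gripper_force: 0.0
```

View pics/lid.png

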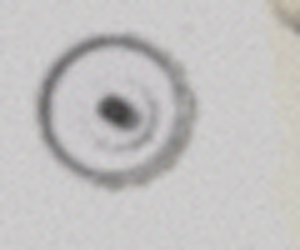

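The lid lies centred in the dish (knob 118,111; rim centre 117,110). On to the funnel.

```bash
python3 -m pendant '[0,0.0015,0.03,0,0,0,0.07, 0,0,0.027,0,0,0,0.07, 0,0,0.01,0,0,0,0.07, 0,0,0,0,0,0,0.052, 0,0,0,0,0,0,0.044, 0,0,0,0,0,0,0.038, 0,0,0,0,0,0,0.030, 0,0,0,0,0,0,0.030, 0,0,0,0,0,0,0.030, 0,0,-0.01,0,0,0,0.030]' 15
```

```text
clock: 10.05
position: [0.6211, 0.02, 0.1811]
ee_rot: [3.141, -0.0, -0.004]
force: [-0.3, -0.5, -0.8]
width: 0.432
gripper_force: 15.0
```

```bash
python3 -m pendant '[0,0,-0.04,0,0,0,0.03, -0.0369,-0.0205,0,0,0,0,0.03, -0.0369,-0.0205,0,0,0,0,0.03, -0.0369,-0.0205,0,0,0,0,0.03, -0.0369,-0.0205,0,0,0,0,0.03, -0.0369,-0.0205,0,0,0,0,0.03, 0,0,0.04,0,0,0,0.03, 0,0,0.05,0,0,0,0.03, 0,0,0.01,0,0,0,0.03, 0,0,0,0,0,0,0.03]'; python3 - <<'E'
from h import *
p=observe()['position'];print(p)
tiles([[((.437,.124,.008),.034),((.437,.124,.055),.009)],[((.6215,.0215,.131),.027),((.6215,.0215,.115),.021)]],"p",k=5,w=70,h=56)
E
```

```text
clock: 11.3
position: [0.4375, 0.1227, 0.1221]
ee_rot: [3.141, -0.001, -0.001]
force: [0.3, 0.3, -1.6]
width: 0.437
gripper_force: 15.0
[0.43752805 0.12271726 0.12210418]
(560, 700, 3)
```

View pics/p.png

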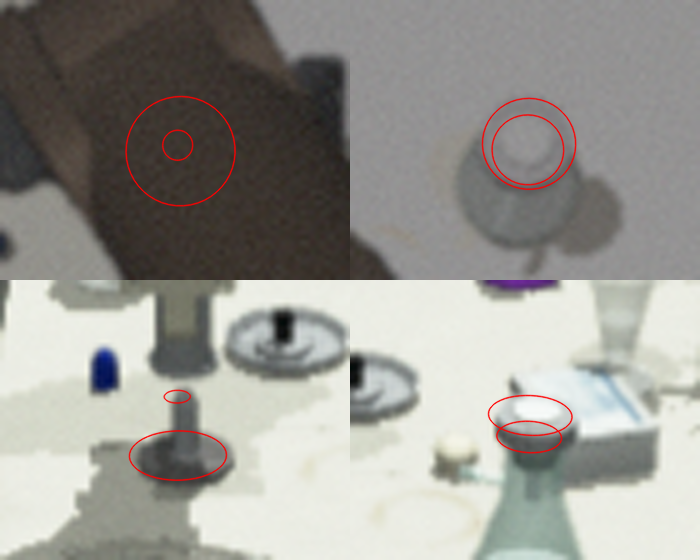

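Side tile: funnel flange centre x≈184 against post at x≈184, so they line up. The head disc in the upper right (529,143) sits on the estimate. Lowering the funnel.

```bash
python3 -m pendant '[0,-0.001,0.02,0,0,0,0.03, 0,0,0.02,0,0,0,0.03, 0,0,0.02,0,0,0,0.03, 0,0,0.01,0,0,0,0.03, 0,0,0.002,0,0,0,0.03, 0,0,0,0,0,0,0.03]'
```

```text
clock: 12.15
position: [0.438, 0.124, 0.0504]
ee_rot: [-3.141, 0.001, -0.002]
force: [0.2, -0.0, -1.5]
width: 0.434
gripper_force: 15.0
```

```bash
python3 -m pendant '[0,0,0.001,0,0,0,0.03, 0,0,0.001,0,0,0,0.03, 0,0,0,0,0,0,0.052, 0,0,0,0,0,0,0.06, 0,0,0,0,0,0,0.06, 0,0,-0.03,0,0,0,0.06, 0,0,-0.05,0,0,0,0.075, 0,0,-0.05,0,0,0,0.08, 0.0369,0.0205,0,0,0,0,0.08, 0.0369,0.0205,0,0,0,0,0.08]'
python3 -m pendant '[0.0369,0.0205,0,0,0,0,0.08, 0.0369,0.0205,0,0,0,0,0.08, 0.0369,0.0205,0,0,0,0,0.08, 0,0,0,0,0,0,0.08, 0,0,0,0,0,0,0.08]'; python3 - <<'E'
from h import *
p=observe()['position'];print(p)
tiles([[((.437,.124,.07),.02),((.437,.124,.014),.025)],[((.6215,.0215,.131),.027),((.6215,.0215,.115),.021)]],"q",k=5,w=70,h=56)
E
```

```text
clock: 13.4
position: [0.5125, 0.0824, 0.1788]
ee_rot: [-3.141, -0.001, -0.003]
force: [0.4, 0.9, -0.8]
width: 0.869
gripper_force: 0.0
clock: 14.02
position: [0.6212, 0.0218, 0.1772]
ee_rot: [-3.141, -0.0, 0.002]
force: [0.2, 0.3, 0.8]
width: 0.873
gripper_force: 0.0
[0.62116098 0.02178129 0.17722585]
(560, 700, 3)
```

View pics/q.png

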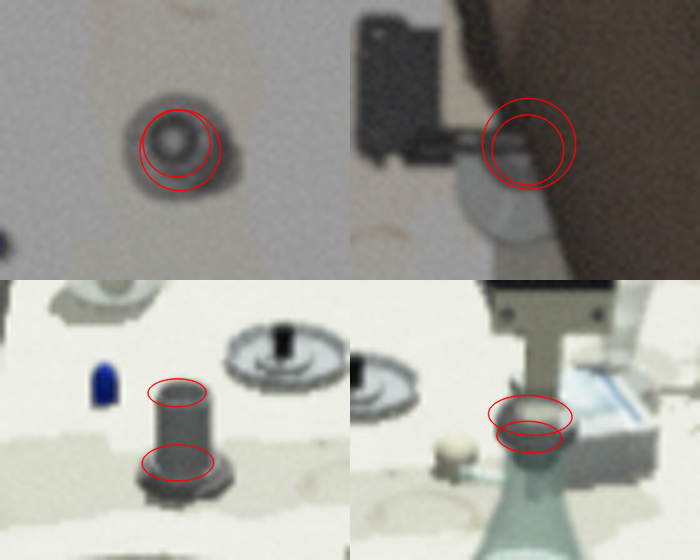

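Funnel is seated on the post. Gripper is aligned over the head (finger 543; expected about 545 with perspective). Gripping the head.

```bash
python3 -m pendant '[0,0,0.03,0,0,0,0.08, 0,0,0.02,0,0,0,0.08, 0,0,0.008,0,0,0,0.08, 0,0,0,0,0,0,0.066, 0,0,0,0,0,0,0.058, 0,0,0,0,0,0,0.052, 0,0,0,0,0,0,0.045, 0,0,0,0,0,0,0.045, 0,0,0,0,0,0,0.045]' 20
```

```text
clock: 15.25
position: [0.6224, 0.0219, 0.1204]
ee_rot: [-3.141, -0.0, -0.002]
force: [0.1, 2.9, 5.6]
width: 0.585
gripper_force: 20.0
```

```bash
python3 -m pendant '[0,0,-0.005,0,0,0,0.045, 0,0,-0.01,0,0,0,0.045, 0,0,-0.02,0,0,0,0.045, 0,0,-0.03,0,0,0,0.045, 0,0,-0.03,0,0,0,0.045, 0,0,0,0,0,0,0.045]'; python3 - <<'E'
from h import *
s=observe();print(s['position'])
tiles([[((.6215,.0215,s['position'][2]+.012),.027),((.6215,.0215,.115),.021)]],"r",k=5,w=70,h=56)
E
```

```text
clock: 16.0
position: [0.6233, 0.0212, 0.2174]
ee_rot: [-3.141, 0.001, -0.007]
force: [0.2, 0.1, -3.7]
width: 0.582
gripper_force: 20.0
[0.62327242 0.02120705 0.21737461]
(560, 350, 3)
```

View pics/r.png

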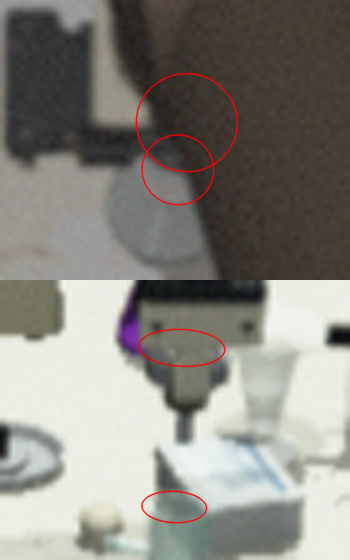

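Head hangs plumb (stem at 184,425) and the flask is still standing. Now I'll fit the stand's ring numerically in both cameras while the arm is clear of it.

```bash
cat > fit.py <<'E'
from h import *
from scipy.ndimage import map_coordinates
def fit(n,im,z,rr,c,span=.012):
    g=cv2.GaussianBlur(im,(0,0),.6).mean(2);best=[]
    for r in rr:
        for dx in np.arange(-span,span+1e-6,.0005):
            for dy in np.arange(-span,span+1e-6,.0005):
                S=lambda q:map_coordinates(g,circ(n,(c[0]+dx,c[1]+dy,z),q)[:,::-1].T,order=1).mean()
                best.append((S(r)-.5*(S(r-.006)+S(r+.006)),c[0]+dx,c[1]+dy,r))
    best.sort();return best[0],np.mean(best[:8],0).round(4)
E
python3 - <<'E'
from fit import *
for n in("top","side"):
    im=get_image(n)
    print(n,"ring",fit(n,im,.068,(.020,),(.541,-.308)))
    print(n,"foot",fit(n,im,.002,(.036,.038,.040),(.541,-.308)))
    print(n,"dish",fit(n,im,.012,(.0455,),(.513,.293)))
E
```

```text
top ring ((np.float64(-15.193343684210006), np.float64(0.539), np.float64(-0.307), 0.02), array([-14.9647,   0.5391,  -0.3072,   0.02  ]))
top foot ((np.float64(-20.372230585027168), np.float64(0.54), np.float64(-0.312), 0.036), array([-20.2322,   0.5401,  -0.3116,   0.036 ]))
top dish ((np.float64(-22.183663769954563), np.float64(0.5135000000000001), np.float64(0.294), 0.0455), array([-22.1152,   0.5134,   0.2939,   0.0455]))
side ring ((np.float64(-33.1275183901559), np.float64(0.5445000000000001), np.float64(-0.317), 0.02), array([-3.2941e+01,  5.4430e-01, -3.1690e-01,  2.0000e-02]))
side foot ((np.float64(-27.24470371578215), np.float64(0.5445000000000001), np.float64(-0.3125), 0.036), array([-27.1675,   0.5448,  -0.3117,   0.036 ]))
side dish ((np.float64(-18.042957291822034), np.float64(0.5175000000000001), np.float64(0.28099999999999997), 0.0455), array([-17.8729,   0.5176,   0.2814,   0.0455]))
```

```bash
python3 -m pendant '[-0.0102,0.041,0,0,0,0,0.045, -0.0102,0.041,0,0,0,0,0.045, -0.0102,0.041,0,0,0,0,0.045, -0.0102,0.041,0,0,0,0,0.045, -0.0102,0.041,0,0,0,0,0.045, -0.0102,0.041,0,0,0,0,0.045, -0.0102,0.041,0,0,0,0,0.045, -0.0102,0.041,0.04,0,0,0,0.045, 0,0,0.035,0,0,0,0.045, 0,0,0,0,0,0,0.045]'
python3 -m pendant '[0,0,0.004,0,0,0,0.045, 0,0,0,0,0,0,0.045]'
python3 - <<'E'
from fit import *
p=np.mean([observe()['position']],0);print(p)
im=get_image("side");print(fit("side",im,.068,(.02,),(.5445,-.317)))
u=proj("side",[p[0],p[1],.07])[0]
x0,y0=int(u[0])-35,int(u[1])-45
c=cv2.resize(im[y0:y0+80,x0:x0+70],None,fx=7,fy=7,interpolation=cv2.INTER_CUBIC)
dz=p[2]-.119
for X,r,col in(((.5445,-.317,.07),.022,(255,0,0)),((p[0]+.0043,p[1]-.0115,dz+.067),.0055,(0,255,0)),((p[0]+.0043,p[1]-.0115,dz+.095),.0145,(0,255,0)),((p[0]+.0043,p[1]-.0115,dz+.131),.027,(0,255,0)),((p[0]+.0043,p[1]-.0115,dz+.115),.027,(0,0,255))):
    cv2.polylines(c,[np.int32((circ("side",X,r)-[x0,y0]+.5)*7*16)],True,col,1,cv2.LINE_AA,4)
cv2.imwrite("pics/st.png",c[:,:,::-1])
E
```

```text
clock: 17.45
position: [0.5374, -0.3059, 0.136]
ee_rot: [-3.138, 0.001, 0.011]
force: [0.2, 0.6, -1.1]
width: 0.578
gripper_force: 20.0
clock: 17.7
position: [0.5413, -0.3062, 0.1369]
ee_rot: [3.141, 0.002, 0.003]
force: [-0.3, 0.9, -1.9]
width: 0.581
gripper_force: 20.0
[ 0.54129331 -0.30619984  0.13688453]
((np.float64(-43.75680125932696), np.float64(0.544), np.float64(-0.314), 0.02), array([-4.34005e+01,  5.44000e-01, -3.14200e-01,  2.00000e-02]))
```

View pics/st.png

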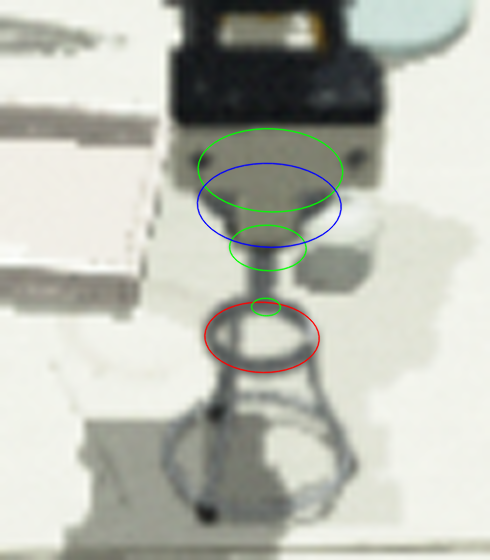

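```bash
python3 - <<'E'
from fit import *
# earlier view r: stem end seen at tile (184,440-280)
pts=[circ("side",(.6215,.0215,.2174+.012),.027),circ("side",(.6215,.0215,.115),.021)]
c=np.mean([p.mean(0) for p in pts],0).astype(int);x0,y0=c-[35,28]
print("r seen",x0+184/5,y0+160/5,"pred",proj("side",[.6225,.0212,.2174-.052])[0])
im=get_image("side").mean(2).astype(int)
p=observe()['position']
print("pred stem end",proj("side",[p[0],p[1],p[2]-.052])[0],"ring c",proj("side",[.544,-.314,.07])[0])
u=proj("side",[p[0],p[1],p[2]-.052])[0].astype(int)
print(u);print("cols",range(u[0]-9,u[0]+10));
for v in range(u[1]-20,u[1]+14): print(v,*im[v,u[0]-9:u[0]+10])
E
```

```text
r seen 349.8 197.0 pred [348.23011566 196.03850013]
pred stem end [327.5397214  278.75917863] ring c [328.62353586 284.87604521]
[327 278]
cols range(318, 337)
258 123 120 123 122 121 124 119 122 120 122 122 121 122 124 121 125 124 122 124
259 123 114 98 111 118 120 124 123 120 119 121 122 120 123 123 126 123 123 121
260 115 84 64 76 103 121 121 123 121 123 124 123 121 120 123 123 123 122 124
261 114 85 58 71 111 122 120 120 124 121 123 123 124 119 122 123 124 125 120
262 123 116 104 110 125 124 122 120 125 122 122 124 127 122 122 121 124 125 120
263 121 119 110 119 126 125 121 124 125 122 125 123 123 122 120 120 124 123 120
264 132 126 114 123 121 121 121 119 124 123 125 118 126 122 123 122 122 121 121
265 172 154 100 97 102 93 101 106 124 124 122 122 120 123 124 123 113 106 101
266 214 202 147 90 84 86 84 98 126 125 121 120 119 123 118 113 105 88 78
267 222 218 201 129 81 79 85 97 121 120 119 124 120 121 120 119 103 92 82
268 220 220 215 198 133 92 75 88 121 123 124 119 122 121 119 116 99 80 90
269 218 221 220 217 206 170 89 90 120 121 124 120 118 120 120 116 97 113 167
270 219 221
[... 1004 characters left out ...]
22 219 213 171 104 85 95 104 140 185 198 208 193 186 147 110 98 132 199
284 226 223 205 133 92 112 133 112 164 212 222 221 220 219 209 179 140 129 189
285 238 236 208 130 113 164 152 116 167 218 221 220 222 220 220 217 201 154 182
286 239 236 212 134 114 161 153 119 174 216 223 221 221 220 220 217 204 176 169
287 238 238 229 159 102 107 130 120 176 217 220 221 220 215 210 200 165 116 121
288 238 236 231 185 115 97 98 103 147 197 201 199 199 191 170 143 112 95 113
289 236 237 236 229 173 109 93 97 107 119 131 128 117 115 113 105 102 109 114
290 237 238 238 235 207 140 95 99 102 101 102 99 97 100 102 119 141 156 124
291 238 238 238 236 214 121 89 111 153 148 136 137 139 149 156 182 198 194 128
```

Profile: stem centre is column 329.0, ring centre 328.7. Corrected for the camera bias, the ring sits ≈(0.540,-0.308). A small correction, then lower with the force watched.

```bash
python3 -m pendant '[-0.001,0.002,0.01,0,0,0,0.045, 0,0,0.015,0,0,0,0.045, 0,0,0.012,0,0,0,0.045, 0,0,0.006,0,0,0,0.045, 0,0,0,0,0,0,0.045]'; python3 -m pendant '[0,0,0.006,0,0,0,0.045, 0,0,0.004,0,0,0,0.045, 0,0,0.003,0,0,0,0.045, 0,0,0,0,0,0,0.045]'
```

```text
clock: 18.42
position: [0.5404, -0.3092, 0.0929]
ee_rot: [3.141, -0.0, 0.003]
force: [1.4, -0.4, 2.4]
width: 0.585
gripper_force: 20.0
clock: 18.92
position: [0.5425, -0.3105, 0.0808]
ee_rot: [3.138, -0.001, 0.01]
force: [6.9, -4.2, 0.3]
width: 0.58
gripper_force: 20.0
```

```bash
python3 -m pendant '[0.0015,0.001,0,0,0,0,0.045, 0,0,0.002,0,0,0,0.045, 0,0,0,0,0,0,0.045]'; python3 -m pendant '[0.0005,0.0005,0.002,0,0,0,0.045, 0,0,0,0,0,0,0.045]'
```

```text
clock: 19.3
position: [0.542, -0.3105, 0.0778]
ee_rot: [3.14, -0.001, 0.004]
force: [4.7, -3.6, -0.7]
width: 0.581
gripper_force: 20.0
clock: 19.55
position: [0.5409, -0.3104, 0.0755]
ee_rot: [3.142, -0.001, -0.001]
force: [0.9, -0.7, 2.4]
width: 0.582
gripper_force: 20.0
```

```bash
python3 -m pendant '[0,0,0.001,0,0,0,0.045, 0,0,0.001,0,0,0,0.045, 0,0,0,0,0,0,0.045]'
```

```text
clock: 19.92
position: [0.5402, -0.3103, 0.0735]
ee_rot: [-3.141, 0.001, 0.003]
force: [-2.9, -1.1, 4.4]
width: 0.585
gripper_force: 20.0
```

```bash
python3 -m pendant '[0,0,0,0,0,0,0.06, 0,0,0,0,0,0,0.075, 0,0,0,0,0,0,0.08, 0,0,-0.02,0,0,0,0.08, 0,0,-0.04,0,0,0,0.08, 0,0,-0.05,0,0,0,0.08, 0,0,-0.02,0,0,0,0.08, 0.01,-0.0414,0,0,0,0,0.08, 0.01,-0.0414,0,0,0,0,0.08, 0.01,-0.0414,0,0,0,0,0.08]'
python3 -m pendant '[0.01,-0.0414,0,0,0,0,0.08, 0.01,-0.0414,0,0,0,0,0.08, 0,0,0,0,0,0,0.08]'
python3 - <<'E'
from fit import *
print(observe()['position'])
it,is_=get_image("top"),get_image("side")
tiles([[((.540,-.309,.086),.027)],[((.6215,.0215,.115),.021),((.6215,.0215,0),.04)]],"u",k=5,w=76,h=58,imgs={"top":it,"side":is_})
E
```

```text
clock: 21.18
position: [0.5715, -0.1846, 0.2038]
ee_rot: [-3.141, 0.001, -0.0]
force: [0.3, -0.0, 1.1]
width: 0.878
gripper_force: 0.0
clock: 21.55
position: [0.5921, -0.0981, 0.2039]
ee_rot: [-3.139, -0.01, -0.001]
force: [0.2, 0.2, -0.4]
width: 0.873
gripper_force: 0.0
[ 0.59208931 -0.09806307  0.20385516]
(580, 760, 3)
```

View pics/u.png

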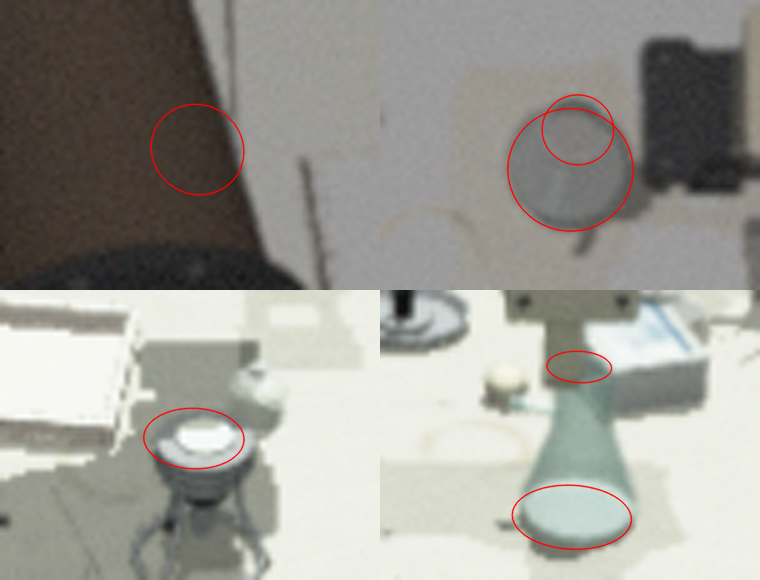

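Head is seated flat on the ring. The flask stands on the estimate, with its side arm towards −x, clear of the fingers. Going to its neck.

```bash
python3 -m pendant '[0.01,-0.04,0,0,0,0,0.075, 0.01,-0.04,0,0,0,0,0.075, 0.01,-0.0395,0,0,0,0,0.075, 0,0,0,0,0,0,0.07, 0,0,0.04,0,0,0,0.07, 0,0,0.04,0,0,0,0.07, 0,0,0.022,0,0,0,0.07, 0,0,0,0,0,0,0.06, 0,0,0,0,0,0,0.052, 0,0,0,0,0,0,0.048]' 20
python3 -m pendant '[0,0,0,0,0,0,0.044, 0,0,0,0,0,0,0.036, 0,0,0,0,0,0,0.034, 0,0,0,0,0,0,0.034]'
```

```text
clock: 22.9
position: [0.6223, 0.0163, 0.1032]
ee_rot: [-3.141, 0.001, -0.004]
force: [-0.3, 1.7, 1.6]
width: 0.535
gripper_force: 0.8
clock: 23.4
position: [0.622, 0.0166, 0.1025]
ee_rot: [-3.141, -0.0, -0.002]
force: [-0.6, 2.1, 5.4]
width: 0.465
gripper_force: 19.9
```

```bash
python3 -m pendant '[0,0,-0.01,0,0,0,0.034, 0,0,-0.025,0,0,0,0.034, 0,0,-0.025,0,0,0,0.034, -0.026,0.0224,0,0,0,0,0.034, -0.026,0.0224,0,0,0,0,0.034, -0.026,0.0224,0,0,0,0,0.034, -0.026,0.0224,0,0,0,0,0.034, -0.026,0.0224,0,0,0,0,0.034, -0.026,0.0224,0,0,0,0,0.034, -0.026,0.0224,0,0,0,0,0.034]'
python3 -m pendant '[0,0,0,0,0,0,0.034, 0,0,0.02,0,0,0,0.034, 0,0,0.02,0,0,0,0.034, 0,0,0.008,0,0,0,0.034, 0,0,0,0,0,0,0.034]'
```

```text
clock: 24.65
position: [0.4378, -0.1415, 0.1619]
ee_rot: [3.141, -0.001, -0.001]
force: [-0.3, -0.5, -3.0]
width: 0.467
gripper_force: 19.8
clock: 25.28
position: [0.4393, -0.1402, 0.1136]
ee_rot: [-3.141, -0.0, 0.001]
force: [-0.8, 0.7, -1.2]
width: 0.465
gripper_force: 19.8
```

```bash
python3 -m pendant '[0,0,0.004,0,0,0,0.034, 0,0,0.002,0,0,0,0.034, 0,0,0,0,0,0,0.034]'; python3 -m pendant '[0,0,0.001,0,0,0,0.034, 0,0,0,0,0,0,0.034]'
```

```text
clock: 25.65
position: [0.4393, -0.1405, 0.1078]
ee_rot: [3.141, -0.001, 0.0]
force: [0.8, -0.1, -1.3]
width: 0.465
gripper_force: 19.8
clock: 25.9
position: [0.4393, -0.1405, 0.1068]
ee_rot: [3.142, -0.001, 0.0]
force: [-0.0, -1.1, -1.3]
width: 0.469
gripper_force: 19.8
```

```bash
python3 -m pendant '[0,0,0.001,0,0,0,0.034, 0,0,0,0,0,0,0.034]'; python3 -m pendant '[0,0,0.001,0,0,0,0.034, 0,0,0,0,0,0,0.034]'
```

```text
clock: 26.15
position: [0.4399, -0.1403, 0.1063]
ee_rot: [3.141, 0.0, 0.002]
force: [-0.1, 1.1, 4.5]
width: 0.467
gripper_force: 19.9
clock: 26.4
position: [0.4403, -0.1396, 0.1058]
ee_rot: [-3.141, -0.001, -0.003]
force: [-2.3, 3.9, 10.6]
width: 0.463
gripper_force: 20.0
```

Contact with the tray floor (upward force rising). Backing off 1 mm, releasing slowly and retreating upward.

```bash
python3 -m pendant '[0,0,-0.001,0,0,0,0.034, 0,0,0,0,0,0,0.046, 0,0,0,0,0,0,0.056, 0,0,0,0,0,0,0.07, 0,0,0,0,0,0,0.07, 0,0,-0.03,0,0,0,0.07, 0,0,-0.05,0,0,0,0.07, 0,0,-0.05,0,0,0,0.07, 0,0,-0.05,0,0,0,0.07, -0.03,-0.03,0,0,0,0,0.07]'
python3 -m pendant '[-0.03,-0.05,0,0,0,0,0.07, 0,-0.05,0,0,0,0,0.07, 0,-0.05,0,0,0,0,0.07, 0,0,0,0,0,0,0.07, 0,0,0,0,0,0,0.07]'
python3 - <<'E'
from h import *
im=get_image("side");o=cv2.resize(im[180:340,235:370],None,fx=3.6,fy=3.6,interpolation=cv2.INTER_CUBIC)
t=get_image("top");t=cv2.resize(cv2.convertScaleAbs(t[130:265,245:480],alpha=1.3),None,fx=3.2,fy=3.2)[:, :]
t=cv2.resize(t,(310,int(t.shape[0]*310/t.shape[1]))) if 0 else cv2.resize(cv2.convertScaleAbs(get_image("top")[190:270,365:470],alpha=1.3),None,fx=2.9,fy=2.9,interpolation=cv2.INTER_CUBIC)
c=np.zeros((576,o.shape[1]+t.shape[1],3),np.uint8);c[:o.shape[0],:o.shape[1]]=o;c[:t.shape[0],o.shape[1]:]=t
print(c.shape);cv2.imwrite("pics/end.png",c[:,:,::-1])
E
```

```text
clock: 27.65
position: [0.4124, -0.1118, 0.2893]
ee_rot: [3.14, -0.005, 0.012]
force: [-1.1, 1.5, -0.2]
width: 0.761
gripper_force: 0.0
clock: 28.28
position: [0.3793, 0.039, 0.2856]
ee_rot: [3.141, -0.0, -0.0]
force: [0.3, -0.4, 0.6]
width: 0.761
gripper_force: 0.0
(576, 790, 3)
```

View pics/end.png

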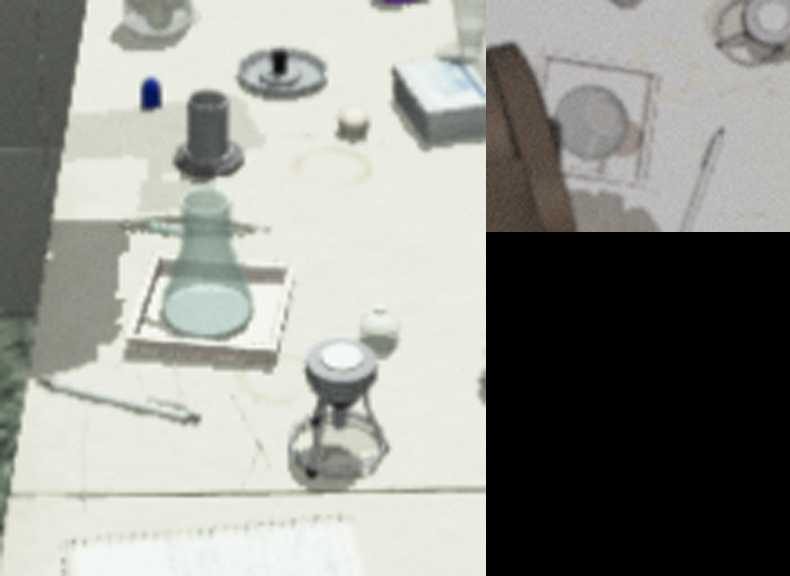

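The last picture shows everything in place: flask upright and centred in the tray (207,310), head flat on the stand (342,360), funnel on the post (208,130), lid in the dish (280,65), and the arm clear.

```bash
python3 -c "
from cell import *
print(sign_off())"
```

```text
the job is handed in; nothing more can be done
None
```

Job handed in at about 28 s on the clock. In the last picture the lid is in the dish, the funnel on the post, the filter head on the ring stand and the flask upright in the tray; sign-off returned no verdict.

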